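# Stand the canister set back in its tray, in order of size

## Robot

A 6-joint arm with a two-finger parallel gripper is mounted at the origin on a cart in front of the work surface, level with it; the furniture and walls round the work are solid. World frame = base frame: x ahead of the robot, y to its left, z up, the work surface at z = 0. Lengths are in mm, angles in degrees, forces in N, time in s.
With the tool pointing down it reaches from about 300 to 850 mm from the base axis. Payload 4.2 kg.
Tool frame: the origin (TCP) lies midway between the tips of the shut fingers; the grasp point (between the pads) lies 19 mm behind it (pinch_z is the distance from the TCP to the grasp point, in mm); z points along the fingers, y is the line along which they close (so a half turn about z gives the same grasp; the last joint's range is limited). The gripper opens to 91 mm and grips with 3 to 60 N. Pads are 32 mm wide; open, the fingers measure 118 mm over their backs; the gripper's body (76 mm by 178 mm) begins 60 mm behind the grasp point.
Start: joints at [-76.031, 18.312, 89.639, -0, 72.044, -1.146], TCP at [149.934, -555.124, 213.976] pointing down, gripper open.
Joint ranges: [-177.97, 177.97], [-48.28, 115.42], [12.27, 149.76], [-77.06, 257.06], [2.81, 150.46], [-146.56, 146.56]. Speed limits (degrees/s): [147.25, 147.25, 180, 180, 180, 180].

## Interface

Orientations are given as [roll, pitch, yaw] about the fixed x, y, z axes, in that order (R = Rz(yaw) Ry(pitch) Rx(roll)).
In Python, from workcell import * gives the robot as it stands.
- The arm moves only by the tool step_arm, never from a script. Its argument "steps" is a list of rows, each a list of 7 numbers: the turn, a rotation vector about the tool's x, y, z in degrees, then the shift along the tool's x, y, z in mm, then the opening, from 0 (shut) to 1 (fully open). In form: [[rx, ry, rz, x, y, z, hand], ...]. A call has exactly 8 rows; each row shifts and turns the commanded pose from where the row before left it, along the tool's axes as they then stand; what a row does not reach is not made up. A row lasts 1/8 s, in which the tool goes at most 62.5 mm and 10.7 degrees, less where a joint would pass 70% of its speed; a pose out of reach is approached as far as the arm can. A call is refused whole if a number of a shift passes 62.5 or a number of a turn 10.7, either way. A call with a gripper value outside its range is refused whole. The fingers move at their own pace and stop on an object; "force" is the grip in N (left out, the last holds). Time passes only in rows, so rows that do not move let the fingers close, or fill a call up. It gives the time, the measured TCP pose, the force, the opening and the grip force at its end, in the units of the state.
- state(): the state, without advancing time (a new reading comes with each control period).
- grab_frame(name): name is "side" or "top" or "wrist"; returns a dict with "image" (400x640x3 uint8, blue, green, red), "fovy" (degrees; the focal length in pixels is half the picture's height over the tangent of half this angle, whatever the lens; pixels are square), "cx", "cy" (the principal point, pixels), "dist" ([k1, k2, p1, p2, k3] as OpenCV has them; the pictures are not rectified), "origin" and "rotation" of the camera in the world; the wrist camera has in their place "tool_from_camera" (4x4, takes a point from camera to tool coordinates, whose origin is the TCP and whose axes are the flange's). Camera axes: x right, y down, z forward; pixel columns grow to the right and rows downward; lengths in mm; the calibration is good to about 2 mm. A picture is of the moment at which its call begins: read the wrist's pose just before it. There is no depth.
- job_done(): hands the job in; it is judged then, once.
The state is a dict: "time_s": time; "qpos": joint angles; "qvel": joint speeds; "effort": joint torques, N m; "ee_pos": TCP position; "ee_rot": TCP orientation; "force": force on the tool from outside, world axes, zero at the start; "torque": the same for the moment, N m; "gripper_width": finger opening in mm; "gripper_force": force on a finger pad.
Only numpy, scipy, OpenCV 4.12 (cv2) and the standard library are available. Lean on these libraries where they do the work, as an engineer would, in place of code of your own. Each camera call takes 0.05 s, during which the arm holds its last target. There are 200 camera calls.

## Task

Stand the four steel canisters in the oak tray in a row from smallest to biggest, each let down fully into the recess made for its size; the smallest has been left in the wrong recess and must move to its own. Keep the canisters upright all the while and do not shift the steel tumbler that stands among them.

Things in the scene. Friction and masses are not known exactly. Their poses are not given: they have to be found in the camera images.
- can_small: the small of four round brushed-steel storage canisters that differ only in size: 32 mm in diameter, lid top 62 mm above its base. The lid is fixed; on its centre stands a round light wooden knob, 20 mm in diameter and 24 mm tall (knob top 86 mm above the base). Loose. Origin: centre of the underside, z up. At the start it stands, wrongly, in the tray's widest recess.
- can_medium: the medium of four round brushed-steel storage canisters that differ only in size: 44 mm in diameter, lid top 74 mm above its base. The lid is fixed; on its centre stands a round light wooden knob, 20 mm in diameter and 24 mm tall (knob top 98 mm above the base). Loose. Origin: centre of the underside, z up. At the start it stands on the worktop beside the tray.
- can_large: the large of four round brushed-steel storage canisters that differ only in size: 56 mm in diameter, lid top 88 mm above its base. The lid is fixed; on its centre stands a round light wooden knob, 20 mm in diameter and 24 mm tall (knob top 112 mm above the base). Loose. Origin: centre of the underside, z up. At the start it stands on the worktop beside the tray.
- can_biggest: the biggest of four round brushed-steel storage canisters that differ only in size: 68 mm in diameter, lid top 102 mm above its base. The lid is fixed; on its centre stands a round light wooden knob, 20 mm in diameter and 24 mm tall (knob top 126 mm above the base). Loose. Origin: centre of the underside, z up. At the start it stands on the worktop beside the tray.
- tray: fixed oak board, 112 x 312 mm, 16 mm thick, with one row of four round recesses, narrowest to widest, whose centres are 58, 70 and 82 mm apart. It may lie at any angle. Origin: centre of its underside, on the worktop; y runs along the row towards the widest recess, x across it, z up.
- seat_small: cork disc lining the tray's 42 mm wide recess, which is made for the 32 mm canister (5 mm to spare all round) and too narrow for the next one up. Origin: centre of the disc's underside; the cork's upper face, on which the canister stands, is 2 mm above the origin, 9 mm above the worktop and 7 mm below the tray's upper face. Axes as the tray's.
- seat_medium: cork disc lining the tray's 54 mm wide recess, which is made for the 44 mm canister (5 mm to spare all round) and too narrow for the next one up. Origin: centre of the disc's underside; the cork's upper face, on which the canister stands, is 2 mm above the origin, 9 mm above the worktop and 7 mm below the tray's upper face. Axes as the tray's.
- seat_large: cork disc lining the tray's 66 mm wide recess, which is made for the 56 mm canister (5 mm to spare all round) and too narrow for the next one up. Origin: centre of the disc's underside; the cork's upper face, on which the canister stands, is 2 mm above the origin, 9 mm above the worktop and 7 mm below the tray's upper face. Axes as the tray's.
- seat_biggest: cork disc lining the tray's 78 mm wide recess, which is made for the 68 mm canister (5 mm to spare all round) and too narrow for the next one up. Origin: centre of the disc's underside; the cork's upper face, on which the canister stands, is 2 mm above the origin, 9 mm above the worktop and 7 mm below the tray's upper face. Axes as the tray's.
- steel_cup: empty plain steel tumbler without handle, 76 mm across the mouth, 102 mm tall, standing loose among the canisters; not part of the set. Origin: centre of the underside.
Things that resemble listed ones, but are neither listed nor needed, are in the scene too. What is shaped like the can_biggest but yellow is not meant.

How it is judged:
By the outcome, as a careful person would: the job done as asked, in the order asked, and still so for the second after the job is handed in, with the robot touching nothing.
It also fails if it takes over 102 s, if anything falls off the work surface, if the arm or the gripper's body presses on something with over 40 N, if the wrist force passes 120 N, or if a joint passes its speed limit or range.

## Working session

There is one attempt and no reset: what is moved stays moved. The work goes in short steps, Python scripts to look and compute and a tool call to move; the robot and the scene stay as the last step left them, time stands still between calls to the robot, and variables do not carry over. Pictures are saved under pics/ and viewed, at most 14 in all, crops included, and the job is handed in when it is done.

Besides the shell and the picture viewer there is one more tool, called after ">>>" in YAML: its name, and indented under it one key for each argument. step_arm: Moves the arm, as the interface text tells. Its arguments: {"type":"object","properties":{"steps":{"type":"array","items":{"type":"array","items":{"type":"number"}}},"force":{"type":"number"}},"required":["steps"]}

```bash
mkdir -p pics; ls; cat > h.py <<'E'
from workcell import *
import numpy as np, cv2
def K(f):
    fl=200/np.tan(np.radians(f["fovy"])/2)
    return np.array([[fl,0,f["cx"]],[0,fl,f["cy"]],[0,0,1.]])
def rays(f,px):
    u=cv2.undistortPoints(np.array(px,float).reshape(-1,1,2),K(f),np.array(f["dist"],float)).reshape(-1,2)
    d=np.c_[u,np.ones(len(u))]@np.array(f["rotation"]).T
    return np.array(f["origin"],float),d
def plane(f,px,z):
    o,d=rays(f,px); return o+d*((z-o[2])/d[:,2])[:,None]
def proj(f,P):
    R=np.array(f["rotation"]); t=-R.T@np.array(f["origin"])
    return cv2.projectPoints(np.array(P,float).reshape(-1,1,3),cv2.Rodrigues(R.T)[0],t,K(f),np.array(f["dist"],float))[0].reshape(-1,2)
E
python3 - <<'E'
from h import *
import pickle
for n in("top","side"):
    f=grab_frame(n); cv2.imwrite(f"pics/{n}0.png",f["image"]); pickle.dump(f,open(n+"0.pkl","wb")); print(n,f["origin"],np.round(f["rotation"],3).tolist(),f["fovy"],f["cx"],f["cy"],f["dist"])
print(state())
E
```

```text
pics
top [393.53515587  16.39112856 939.00689094] [-172.051, 1.144, -88.685] 55.01834708160841 322.96597818518933 197.69387394047848 [-0.00924267  0.          0.          0.          0.        ]
side [371.58027256 855.32201668 717.49198491] [-128.702, -0.706, -168.955] 52.60039024652117 326.079542578932 203.45796040017717 [-0.01511543  0.          0.          0.          0.        ]
{'time_s': 0.1, 'qpos': array([-7.60326807e+01,  1.83464954e+01,  8.96992329e+01,  1.27299571e-03,
        7.20423038e+01, -1.14675161e+00]), 'qvel': array([ 0.0218129 , -0.20558428, -0.04777904, -0.01113329,  0.05179035,
       -0.03694124]), 'effort': array([ 5.47995187e-04, -4.13333023e+01, -2.32509577e+01,  7.28851953e-02,
        4.22188779e-02, -6.01284228e-05]), 'ee_pos': array([ 149.81906029, -554.68048583,  213.22044583]), 'ee_rot': array([-1.79912010e+02, -2.97194210e-03,  1.51136753e+01]), 'force': array([ 0.04364908,  0.85747658, -0.19459658]), 'torque': array([ 0.01848497,  0.03389181, -0.04511438]), 'gripper_force': 0.0, 'gripper_width': 91.29844495942018}
```

View pics/top0.png

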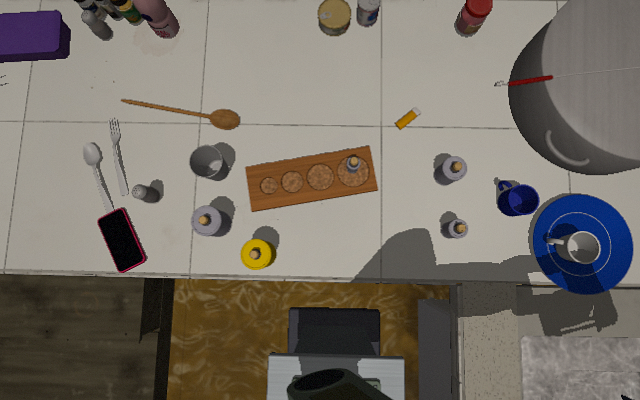

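View pics/side0.png

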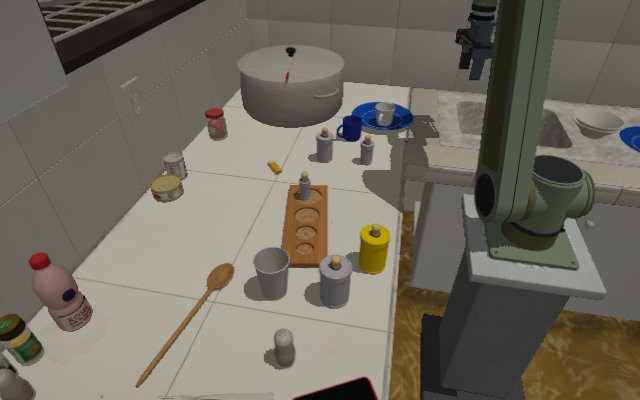

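The candidates in the top image are:
- can_small at (352,165), in the widest recess
- can_medium at (457,228)
- can_large at (452,168)
- can_biggest at (207,220)
- the yellow decoy at (257,254)
- steel_cup at (208,162), an open tumbler with no knob
- a salt shaker at (146,192), with no wooden knob

I'll confirm these in crops and measure them.

```bash
sed -i 's/^def K/from scipy.spatial.transform import Rotation as Ro\ndef Rm(f): return Ro.from_euler("xyz",f["rotation"],degrees=True).as_matrix()\ndef K/; s/np.array(f\["rotation"\])/Rm(f)/' h.py
cat > m.py <<'E'
from h import *
import pickle
T,S=[pickle.load(open(n+"0.pkl","rb")) for n in("top","side")]
def blobs(f,rng,amin):
    h=cv2.cvtColor(f["image"],cv2.COLOR_BGR2HSV); m=cv2.inRange(h,*map(np.array,rng))
    n,l,s,c=cv2.connectedComponentsWithStats(m)
    return [(s[i].tolist(),c[i]) for i in range(1,n) if s[i][4]>=amin]
if __name__=="__main__":
    for nm,p in (("small",(352,162)),("med",(457,226)),("large",(453,165)),("big",(205,219))):
        print(nm,T["image"][p[1]-6:p[1]+7:3,p[0]-6:p[0]+7:3][:, :, ::-1].tolist()[2])
    # seats: cork discs
    for f,n,rng in((T,"T",((8,60,100),(28,180,255))),(S,"S",((8,60,100),(28,200,255)))):
        for s,c in blobs(f,rng,12): print(n,s,np.round(c,1))
    a=T["image"][125:275,180:480]; a=cv2.resize(a,None,fx=2.6,fy=2.6,interpolation=3); cv2.imwrite("pics/cT.png",a)
    b=S["image"][120:310,230:400]; b=cv2.resize(b,None,fx=3,fy=3,interpolation=3); cv2.imwrite("pics/cS.png",b)
E
python3 m.py
```

```text
small [[95, 73, 55], [58, 56, 59], [169, 134, 81], [169, 134, 82], [98, 90, 86]]
med [[134, 130, 134], [28, 28, 32], [99, 78, 46], [171, 139, 85], [163, 131, 77]]
large [[128, 124, 129], [99, 95, 102], [76, 60, 38], [158, 127, 76], [153, 121, 74]]
big [[158, 125, 74], [170, 137, 84], [152, 123, 76], [49, 40, 23], [104, 99, 104]]
T [318, 0, 33, 28, 662] [334.8  13.1]
T [119, 2, 13, 9, 54] [125.    6.5]
T [326, 13, 4, 4, 13] [327.4  14.4]
T [121, 99, 118, 31, 689] [199.7 114. ]
T [406, 110, 11, 6, 12] [411.4 112.2]
T [245, 146, 131, 64, 3382] [311.3 178.1]
T [350, 157, 8, 8, 51] [353.8 160.5]
T [454, 162, 8, 8, 52] [457.8 165.8]
T [272, 164, 7, 8, 25] [275.1 167.2]
T [199, 216, 9, 8, 55] [202.4 219.7]
T [457, 224, 9, 9, 56] [461.2 227.9]
T [249, 251, 9, 9, 55] [253.4 254.4]
T [174, 279, 42, 25, 310] [191.  294.5]
T [185, 279, 4, 10, 17] [186.1 283.4]
T [190, 279, 4, 11, 24] [191.1 284.1]
T [194, 279, 5, 4, 14] [195.6 280.1]
T [217, 280, 14, 4, 35] [222.9 281.6]
T [226, 280, 40, 33, 461] [246.3 295.6]
T [274, 281, 10, 9, 35] [277.6 284. ]
T [285, 281, 8, 4, 14] [289.1 281.9]
T [289, 282
[... 1282 characters left out ...]
.2]
S [386, 240, 4, 18, 18] [387.1 248.5]
S [404, 253, 5, 6, 20] [406.2 255.4]
S [331, 255, 10, 14, 77] [335.9 260.2]
S [136, 263, 99, 123, 1082] [194.7 309. ]
S [364, 266, 22, 9, 25] [375.3 271.6]
S [394, 309, 29, 29, 433] [408.9 322.6]
S [617, 318, 7, 3, 12] [619.2 318.9]
S [6, 332, 25, 16, 181] [ 18.3 339.9]
S [521, 334, 49, 66, 1876] [544.6 372.3]
S [389, 337, 31, 63, 1629] [405.4 371.5]
S [602, 343, 7, 10, 47] [604.9 346.9]
S [612, 349, 18, 12, 92] [620.1 355. ]
S [577, 358, 12, 6, 30] [581.7 360.7]
S [621, 363, 19, 11, 76] [630.8 367.3]
S [566, 367, 74, 33, 1019] [603.6 385. ]
S [620, 367, 7, 6, 19] [622.8 369.6]
S [568, 387, 5, 5, 20] [570.1 388.9]
S [587, 397, 6, 3, 14] [589.2 398.2]
```

View pics/cT.png

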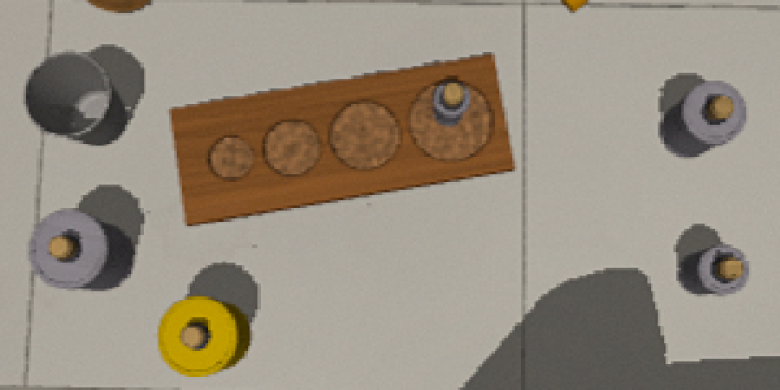

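View pics/cS.png

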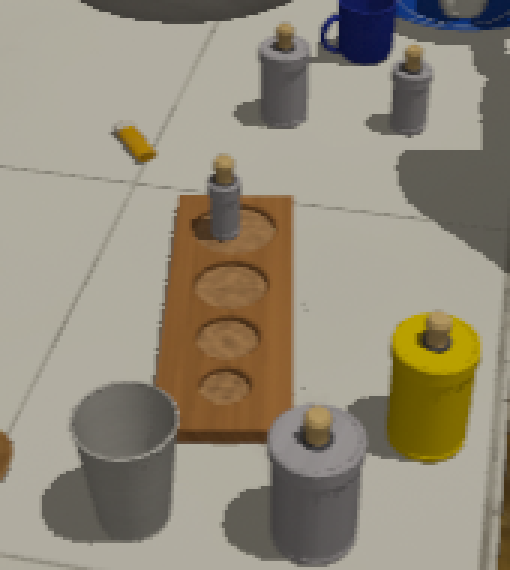

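Crops confirm it: there are four grey canisters with knobs. In the top crop the large one is at (715,112) and the medium one at (724,269). The biggest is at (68,249), the small one is standing in the widest recess at (451,105), and the yellow decoy is separate. The recesses are at crop (231,157), (292,147), (365,135) and (451,121).

```bash
cat > m2.py <<'E'
from m import *
def tri(p,q):
    (o,d),(o2,d2)=rays(T,[p]),rays(S,[q]); d,d2=d[0]/np.linalg.norm(d),d2[0]/np.linalg.norm(d2)
    s=np.linalg.lstsq(np.c_[d,-d2],o2-o,rcond=None)[0]; a,b=o+s[0]*d,o2+s[1]*d2
    return (a+b)/2,np.linalg.norm(a-b)
for n,p,q,zt in(("small",(353.8,160.5),(304.4,174.9),95),("med",(461.2,227.9),(367.4,136.9),98),("large",(457.8,165.8),(324.5,129.7),112),("big",(202.4,219.7),(335.9,260.2),126)):
    print(n,"T",plane(T,[p],zt-5)[0].round(1),"S",plane(S,[q],zt-8)[0].round(1),"tri",*[np.round(v,1) for v in tri(p,q)])
h=cv2.cvtColor(T["image"],cv2.COLOR_BGR2HSV); m=cv2.inRange(h,np.array((3,60,50)),np.array((28,255,255)))
m[:, :235]=0;m[:,390:]=0;m[:130]=0;m[225:]=0
m=cv2.morphologyEx(m,cv2.MORPH_CLOSE,np.ones((5,5)))
c=max(cv2.findContours(m,0,cv2.CHAIN_APPROX_NONE)[0],key=cv2.contourArea).reshape(-1,2)
P=plane(T,cv2.convexHull(c).reshape(-1,2).astype(float),16)[:,:2].astype(np.float32)
print("tray",cv2.minAreaRect(P)); 
R=plane(T,np.array([(231,157),(292,147),(365,135),(451,121)])/2.6+(180,125),16)[:,:2]
print("rec",R.round(1).tolist(),np.linalg.norm(np.diff(R,axis=0),axis=1))
Q=plane(S,np.array([(225,386),(229,339),(231,286),(235,229)])/3+(230,120),16)[:,:2]
print("recS",Q.round(1).tolist(),np.linalg.norm(np.diff(Q,axis=0),axis=1))
print("cup rim",plane(T,[np.array((68,93))/2.6+(180,125)],102)[0], plane(S,[np.array((126,427))/3+(230,120)],102)[0])
E
python3 m2.py
```

```text
small T [597.9 -31.7  90. ] S [596.5 -28.7  87. ] tri [598.3 -32.   84.8] 1.8
med T [ 450.7 -267.9   93. ] S [ 451.3 -268.7   90. ] tri [ 451.1 -269.    89.8] 0.4
large T [ 586.1 -259.4  107. ] S [ 586.7 -260.3  104. ] tri [ 586.8 -260.4  103.9] 0.1
big T [454.4 293.4 121. ] S [453.2 295.1 118. ] tri [454.  294.6 117.4] 1.4
tray ((569.9473876953125, 69.0432357788086), (114.75254821777344, 311.75823974609375), 10.942394256591797)
rec [[549.7, 170.8], [560.4, 113.7], [573.1, 45.3], [588.1, -35.4]] [58.13879041 69.58866994 81.99781863]
recS [[547.3, 177.4], [556.9, 122.4], [571.0, 54.6], [586.2, -27.0]] [55.87522384 69.20156795 83.04270801]
cup rim [588.47653178 300.18917594 102.        ] [583.01190568 312.76024846 102.        ]
```

>>> step_arm:
  steps:
    - [0,0,0,50,-34,0,0.5]
    - [0,0,0,50,-34,0,0.5]
    - [0,0,0,50,-34,0,0.5]
    - [0,0,0,50,-34,0,0.5]
    - [0,0,0,50,-34,0,0.5]
    - [0,0,0,50,-34,0,0.5]
    - [0,0,0,50,-34,0,0.5]
    - [0,0,0,50,-34,0,0.5]
  force: 25

```text
time_s: 1.1
ee_pos: [466.0, -186.5, 213.8]
ee_rot: [180.0, 0.0, 15.1]
force: [-0.4, -0.4, 0.3]
gripper_width: 45.7
gripper_force: 0.0
```

>>> step_arm:
  steps:
    - [0,0,0,50,-34,0,0.5]
    - [0,0,0,50,-34,0,0.5]
    - [0,0,0,50,-34,0,0.5]
    - [0,0,-10.7,0,0,0,0.5]
    - [0,0,-10.7,0,0,0,0.5]
    - [0,0,-10.7,0,0,0,0.5]
    - [0,0,-10.7,0,0,0,0.5]
    - [0,0,-10.7,0,0,0,0.5]

```text
time_s: 2.1
ee_pos: [583.1, -50.6, 213.4]
ee_rot: [-179.9, 0.0, 69.0]
force: [-0.3, -0.2, -0.3]
gripper_width: 45.7
gripper_force: 0.0
```

>>> step_arm:
  steps:
    - [0,0,-10.7,0,0,0,0.5]
    - [0,0,-10.7,0,0,0,0.5]
    - [0,0,-10.7,0,0,0,0.5]
    - [0,0,0,0,0,0,0.5]
    - [0,0,0,0,0,0,0.5]
    - [0,0,0,0,0,0,0.5]
    - [0,0,0,0,0,0,0.5]
    - [0,0,0,0,0,0,0.5]

```text
time_s: 3.1
ee_pos: [583.4, -50.7, 214.0]
ee_rot: [180.0, 0.0, 100.7]
force: [-1.1, 0.3, -0.1]
gripper_width: 45.4
gripper_force: 0.0
```

```bash
cat >> h.py <<'E'
def wrist():
    s=state(); f=grab_frame("wrist"); M=np.eye(4); M[:3,:3]=Ro.from_euler("xyz",s["ee_rot"],degrees=True).as_matrix(); M[:3,3]=s["ee_pos"]
    W=M@np.array(f["tool_from_camera"]); f["origin"]=W[:3,3]; f["rotation"]=Ro.from_matrix(W[:3,:3]).as_euler("xyz",degrees=True); return f
def go(x,y,z,yaw=100.7):
    s=state(); t=Ro.from_euler("xyz",s["ee_rot"],degrees=True).inv().apply(np.array([x,y,z])-s["ee_pos"]); print("tool shift",t.round(1)); return t
E
python3 - <<'E'
from h import *
f=wrist(); cv2.imwrite("pics/w0.png",f["image"]); import pickle; pickle.dump(f,open("w0.pkl","wb")); print(f["origin"],f["rotation"])
print(proj(f,[(597.9,-31.7,95),(588.5,-35.5,9),(573.2,45.1,9),(560.2,113.9,9)]).round(1))
go(598,-31.5,214)
E
```

```text
[568.96955655  27.19821423 383.16152598] [ 1.63505069e+02 -4.69685589e-02  1.06286574e+01]
[[342.4 173.9]
 [328.5 158.5]
 [328.8  78.4]
 [329.    3.1]]
tool shift [16.1 17.9 -0.1]
```

View pics/w0.png

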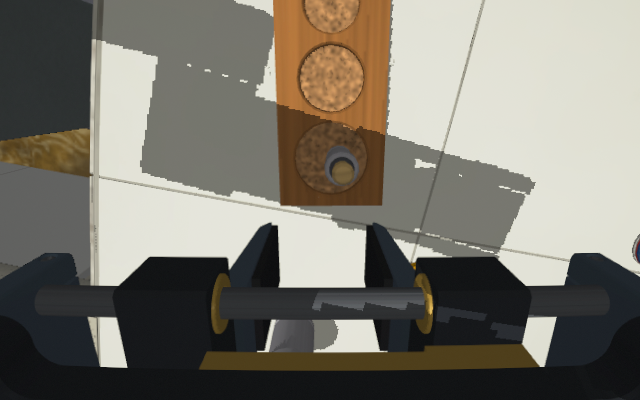

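The wrist view shows the knob top at (342,172), predicted (342,174). The recess centres are at (331,77) and (331,157), about 2 px right of the prediction. I'm going down on the small canister.

>>> step_arm:
  steps:
    - [0,0,0,8,9,0,0.5]
    - [0,0,0,8,9,0,0.5]
    - [0,0,0,0,0,40,0.5]
    - [0,0,0,0,0,40,0.5]
    - [0,0,0,0,0,30,0.5]
    - [0,0,0,0,0,20,0.5]
    - [0,0,0,0,0,10,0.5]
    - [0,0,0,0,0,0,0.5]

```text
time_s: 4.15
ee_pos: [598.2, -31.2, 73.5]
ee_rot: [-180.0, -0.0, 100.7]
force: [0.4, 0.3, 0.3]
gripper_width: 45.5
gripper_force: 0.0
```

>>> step_arm:
  steps:
    - [0,0,0,0,0,0,0]
    - [0,0,0,0,0,0,0]
    - [0,0,0,0,0,0,0]
    - [0,0,0,0,0,0,0]
    - [0,0,0,0,0,0,0]
    - [0,0,0,0,0,0,0]
    - [0,0,0,0,0,0,0]
    - [0,0,0,0,0,0,0]

```text
time_s: 5.15
ee_pos: [598.4, -31.7, 74.6]
ee_rot: [180.0, 0.0, 100.7]
force: [-1.3, -0.3, 4.4]
gripper_width: 19.6
gripper_force: 25.0
```

>>> step_arm:
  steps:
    - [0,0,0,0,0,-20,0]
    - [0,0,0,0,0,-25,0]
    - [0,0,0,42,-2,0,0]
    - [0,0,0,42,-2,0,0]
    - [0,0,0,42,-2,0,0]
    - [0,0,0,42,-2,0,0]
    - [0,0,0,40,-1,0,0]
    - [0,0,0,0,0,0,0]

```text
time_s: 6.15
ee_pos: [549.5, 173.3, 118.1]
ee_rot: [-179.9, -0.0, 100.9]
force: [0.1, -0.9, -1.1]
gripper_width: 19.4
gripper_force: 25.0
```

```bash
python3 - <<'E'
from h import *
f=wrist(); im=f["image"]
t=grab_frame("top"); s=grab_frame("side")
a=cv2.resize(s["image"][150:310,230:390],(560,560),interpolation=3)
b=cv2.resize(im[150:400,200:480],(224,200)); c=cv2.resize(t["image"][130:250,220:400],(224,150))
o=np.zeros((560,784,3),np.uint8); o[:,:560]=a; o[:200,560:]=b; o[200:350,560:]=c
cv2.imwrite("pics/s1.png",o)
print(state()["ee_pos"], proj(s,[(550.8,171.2,9)]), proj(f,[(598,-31,0)]))
E
```

```text
[550.42698386 170.52040765 118.41217236] [[304.26558786 248.71413149]] [[330.2800271  388.63419024]]
```

View pics/s1.png

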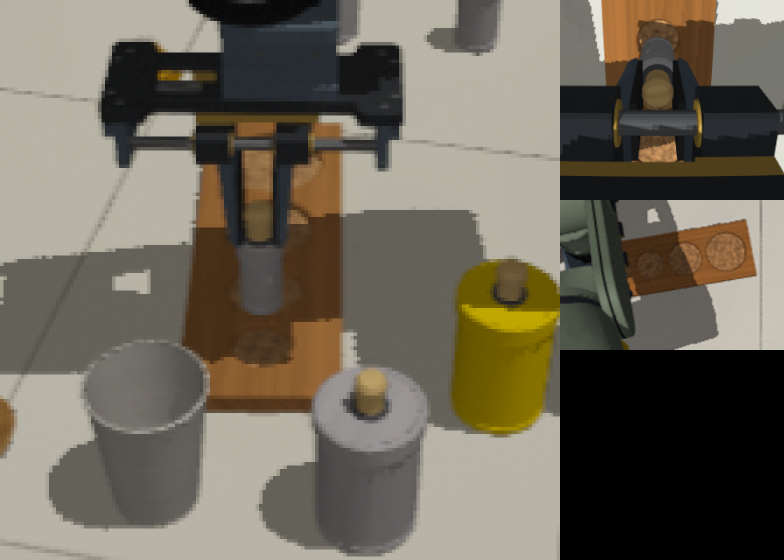

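The side view shows the can 3 crop px left of the recess at (264,345), so about 1.5 mm too far in +x. I'll shift by −1 in tool y and lower it.

>>> step_arm:
  steps:
    - [0,0,0,0,-1,0,0]
    - [0,0,0,0,0,12,0]
    - [0,0,0,0,0,12,0]
    - [0,0,0,0,0,10,0]
    - [0,0,0,0,0,5,0]
    - [0,0,0,0,0,3,0]
    - [0,0,0,0,0,1,0]
    - [0,0,0,0,0,0,0]

```text
time_s: 7.3
ee_pos: [549.8, 171.0, 76.1]
ee_rot: [180.0, 0.0, 100.7]
force: [0.1, -0.3, -1.5]
gripper_width: 19.6
gripper_force: 25.0
```

>>> step_arm:
  steps:
    - [0,0,0,0,0,1,0]
    - [0,0,0,0,0,0.7,0]
    - [0,0,0,0,0,0,0]
    - [0,0,0,0,0,0,0]
    - [0,0,0,0,0,0,0.45]
    - [0,0,0,0,0,0,0.45]
    - [0,0,0,0,0,0,0.45]
    - [0,0,0,0,0,0,0.45]

```text
time_s: 8.3
ee_pos: [549.6, 170.9, 74.1]
ee_rot: [-180.0, 0.0, 100.7]
force: [0.4, -0.4, -0.5]
gripper_width: 41.2
gripper_force: 0.0
```

>>> step_arm:
  steps:
    - [0,0,0,0,0,-15,0.45]
    - [0,0,0,0,0,-50,0.45]
    - [0,0,0,0,0,-50,0.45]
    - [0,0,0,-52,-22,0,0.45]
    - [0,0,0,-52,-22,0,0.45]
    - [0,0,0,-52,-22,0,0.45]
    - [0,0,0,-52,-22,0,0.45]
    - [0,0,0,-52,-22,0,0.45]

```text
time_s: 9.3
ee_pos: [489.6, -106.7, 190.6]
ee_rot: [179.9, 0.1, 100.7]
force: [0.9, -1.0, 1.0]
gripper_width: 41.0
gripper_force: 0.0
```

>>> step_arm:
  steps:
    - [0,0,0,-52,-22,0,0.45]
    - [0,0,0,-52,-22,0,0.45]
    - [0,0,0,-25,-11,0,0.45]
    - [0,0,0,0,0,0,0.45]
    - [0,0,0,0,0,0,0.45]
    - [0,0,0,0,0,0,0.45]
    - [0,0,0,0,0,0,0.45]
    - [0,0,0,0,0,0,0.45]

```text
time_s: 10.3
ee_pos: [460.0, -241.4, 189.3]
ee_rot: [180.0, 0.0, 100.8]
force: [-0.7, 0.1, 0.3]
gripper_width: 41.3
gripper_force: 0.0
```

```bash
cat > look.py <<'E'
from h import *
import sys
f=wrist(); t=grab_frame("top"); s=grab_frame("side")
o=np.zeros((600,800,3),np.uint8)
a=cv2.resize(f["image"],(480,300)); b=cv2.resize(t["image"][125:275,180:380],(400,300),interpolation=3); c=cv2.resize(s["image"][120:270,230:430],(400,300),interpolation=3)
o[:300,:480]=a; o[300:,:400]=b; o[300:,400:]=c; cv2.imwrite(f"pics/{sys.argv[1]}.png",o)
E
python3 look.py l1; python3 -c "
from h import *
f=wrist(); print(proj(f,[(450.9,-268.5,98)]))
go(451,-268.5,76)"
```

```text
[[303.87180115 231.41486641]]
tool shift [-24.5 -13.6 113.2]
```

View pics/l1.png

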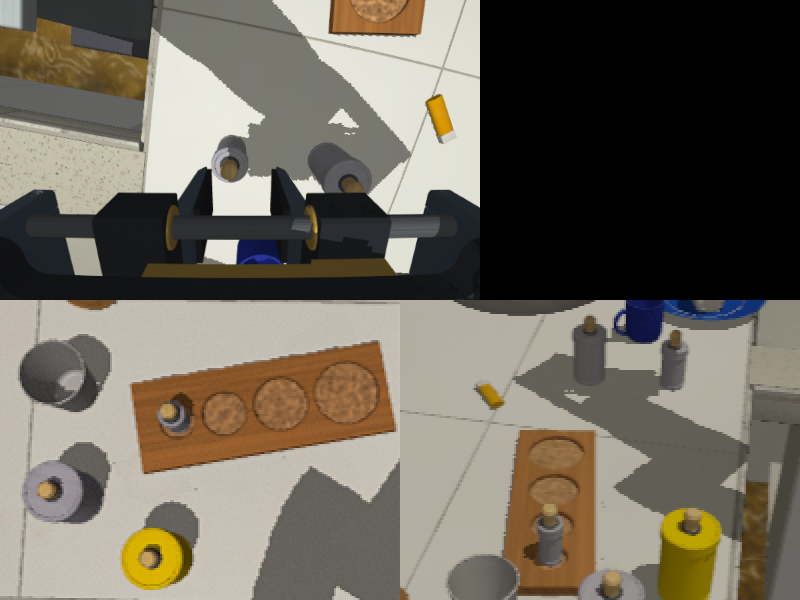

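The small canister now stands in the narrowest recess, top crop (170,412). The wrist view shows the medium knob at about (307,226) full scale. I'm descending on it.

>>> step_arm:
  steps:
    - [0,0,0,-12,-6,0,0.5]
    - [0,0,0,-12,-6,0,0.5]
    - [0,0,0,0,0,35,0.5]
    - [0,0,0,0,0,35,0.5]
    - [0,0,0,0,0,22,0.5]
    - [0,0,0,0,0,12,0.5]
    - [0,0,0,0,0,8,0.5]
    - [0,0,0,0,0,0,0.5]

```text
time_s: 11.5
ee_pos: [452.5, -268.1, 77.3]
ee_rot: [180.0, 0.0, 100.7]
force: [0.1, -0.4, 0.3]
gripper_width: 45.5
gripper_force: 0.0
```

>>> step_arm:
  steps:
    - [0,0,0,0,0,0,0]
    - [0,0,0,0,0,0,0]
    - [0,0,0,0,0,0,0]
    - [0,0,0,0,0,0,0]
    - [0,0,0,0,0,0,0]
    - [0,0,0,0,0,0,0]
    - [0,0,0,0,0,0,0]
    - [0,0,0,0,0,0,0]

```text
time_s: 12.5
ee_pos: [452.6, -267.9, 77.5]
ee_rot: [180.0, 0.0, 100.7]
force: [-1.0, -0.3, 4.0]
gripper_width: 19.2
gripper_force: 25.0
```

>>> step_arm:
  steps:
    - [0,0,0,0,0,-20,0]
    - [0,0,0,0,0,-35,0]
    - [0,0,0,46,23,0,0]
    - [0,0,0,46,23,0,0]
    - [0,0,0,46,23,0,0]
    - [0,0,0,46,23,0,0]
    - [0,0,0,46,23,0,0]
    - [0,0,0,46,23,0,0]

```text
time_s: 13.5
ee_pos: [536.6, 30.8, 131.4]
ee_rot: [-179.9, -0.0, 100.7]
force: [0.3, 0.0, -1.1]
gripper_width: 19.5
gripper_force: 25.0
```

>>> step_arm:
  steps:
    - [0,0,0,46,23,0,0]
    - [0,0,0,33,16,0,0]
    - [0,0,0,0,0,0,0]
    - [0,0,0,0,0,0,0]
    - [0,0,0,0,0,0,0]
    - [0,0,0,0,0,0,0]
    - [0,0,0,0,0,0,0]
    - [0,0,0,0,0,0,0]

```text
time_s: 14.5
ee_pos: [560.4, 113.7, 132.3]
ee_rot: [180.0, 0.0, 100.7]
force: [0.5, -0.5, -2.3]
gripper_width: 19.2
gripper_force: 25.0
```

```bash
python3 look.py l2; python3 -c "
from h import *
print(state()['ee_pos']);go(560.5,114,86.5)"
```

```text
[560.39407228 113.889296   132.250569  ]
tool shift [ 0.1  0.1 45.8]
```

View pics/l2.png

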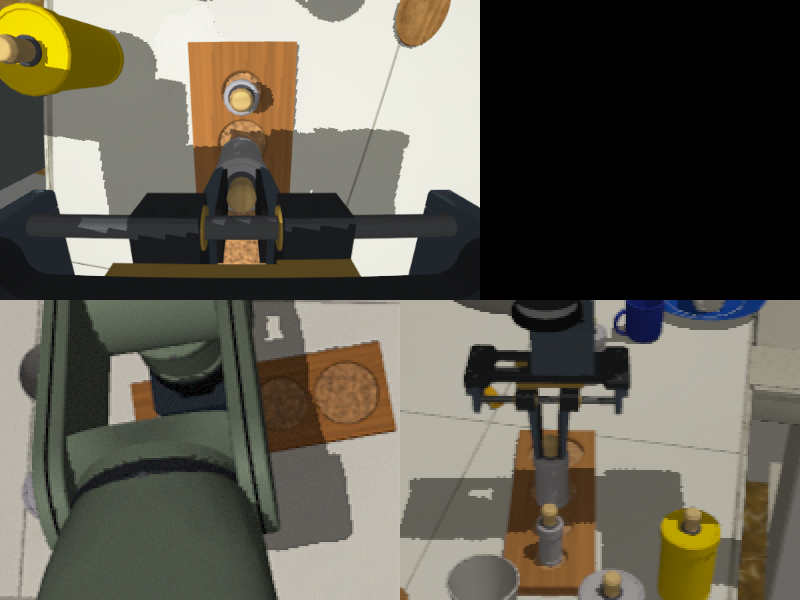

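The wrist view shows the held medium canister lined up with its recess, both at x≈242. I'm lowering it.

>>> step_arm:
  steps:
    - [0,0,0,0,0,15,0]
    - [0,0,0,0,0,12,0]
    - [0,0,0,0,0,8,0]
    - [0,0,0,0,0,5,0]
    - [0,0,0,0,0,3,0]
    - [0,0,0,0,0,2,0]
    - [0,0,0,0,0,0,0]
    - [0,0,0,0,0,0,0]

```text
time_s: 15.65
ee_pos: [560.6, 114.0, 87.5]
ee_rot: [180.0, 0.0, 100.7]
force: [0.2, 0.8, -0.9]
gripper_width: 19.4
gripper_force: 25.0
```

>>> step_arm:
  steps:
    - [0,0,0,0,0,0.6,0]
    - [0,0,0,0,0,0,0]
    - [0,0,0,0,0,0,0]
    - [0,0,0,0,0,0,0]
    - [0,0,0,0,0,0,0]
    - [0,0,0,0,0,0,0]
    - [0,0,0,0,0,0,0]
    - [0,0,0,0,0,0,0]

```text
time_s: 16.65
ee_pos: [560.4, 113.9, 86.7]
ee_rot: [180.0, 0.0, 100.7]
force: [0.1, 0.3, -1.0]
gripper_width: 19.2
gripper_force: 25.0
```

>>> step_arm:
  steps:
    - [0,0,0,0,0,0,0.45]
    - [0,0,0,0,0,0,0.45]
    - [0,0,0,0,0,0,0.45]
    - [0,0,0,0,0,0,0.45]
    - [0,0,0,0,0,-15,0.45]
    - [0,0,0,0,0,-45,0.45]
    - [0,0,0,0,0,-50,0.45]
    - [0,0,0,-52,-6,0,0.45]

```text
time_s: 17.65
ee_pos: [567.3, 63.8, 202.5]
ee_rot: [179.3, 0.0, 101.0]
force: [0.1, -0.7, -0.6]
gripper_width: 40.9
gripper_force: 0.0
```

>>> step_arm:
  steps:
    - [0,0,0,-52,-6,0,0.45]
    - [0,0,0,-52,-6,0,0.45]
    - [0,0,0,-52,-6,0,0.45]
    - [0,0,0,-52,-6,0,0.45]
    - [0,0,0,-52,-6,0,0.45]
    - [0,0,0,-30,-4,0,0.45]
    - [0,0,0,0,0,0,0.45]
    - [0,0,0,0,0,0,0.45]

```text
time_s: 18.65
ee_pos: [584.6, -228.8, 197.2]
ee_rot: [180.0, -0.0, 100.7]
force: [0.1, -0.0, -0.2]
gripper_width: 40.9
gripper_force: 0.0
```

```bash
python3 look.py l3; python3 -c "
from h import *
f=wrist(); print(state()['ee_pos'],proj(f,[(586.5,-260,112)]))
go(586.5,-260,91)"
```

```text
[ 584.7571167  -228.30416816  196.9975916 ] [[315.83196693 242.59999724]]
tool shift [-31.5  -4.3 106. ]
```

View pics/l3.png

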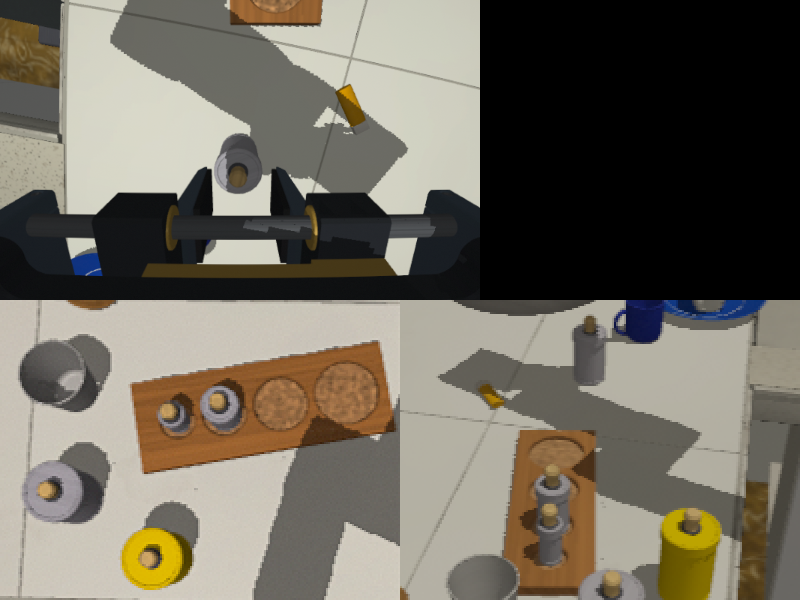

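Medium is seated, top crop (220,405). The large knob is straight ahead in the wrist view. I'm descending on it.

>>> step_arm:
  steps:
    - [0,0,0,-16,-2,0,0.5]
    - [0,0,0,-15,-2,0,0.5]
    - [0,0,0,0,0,35,0.5]
    - [0,0,0,0,0,32,0.5]
    - [0,0,0,0,0,20,0.5]
    - [0,0,0,0,0,12,0.5]
    - [0,0,0,0,0,7,0.5]
    - [0,0,0,0,0,0,0.5]

```text
time_s: 19.85
ee_pos: [586.6, -261.0, 90.7]
ee_rot: [180.0, 0.0, 100.7]
force: [0.3, 0.8, 0.1]
gripper_width: 45.6
gripper_force: 0.0
```

>>> step_arm:
  steps:
    - [0,0,0,0,0,0,0]
    - [0,0,0,0,0,0,0]
    - [0,0,0,0,0,0,0]
    - [0,0,0,0,0,0,0]
    - [0,0,0,0,0,0,0]
    - [0,0,0,0,0,0,0]
    - [0,0,0,0,0,0,0]
    - [0,0,0,0,0,0,0]
  force: 35

```text
time_s: 20.85
ee_pos: [586.7, -260.8, 91.1]
ee_rot: [180.0, 0.0, 100.7]
force: [-1.0, 1.3, 5.1]
gripper_width: 18.8
gripper_force: 35.0
```

>>> step_arm:
  steps:
    - [0,0,0,0,0,-20,0]
    - [0,0,0,0,0,-30,0]
    - [0,0,0,40,6,0,0]
    - [0,0,0,50,7,0,0]
    - [0,0,0,50,7,0,0]
    - [0,0,0,50,7,0,0]
    - [0,0,0,50,7,0,0]
    - [0,0,0,50,7,0,0]

```text
time_s: 21.85
ee_pos: [571.8, 33.3, 139.3]
ee_rot: [-179.9, -0.0, 100.7]
force: [0.8, -0.9, -1.5]
gripper_width: 19.3
gripper_force: 35.0
```

>>> step_arm:
  steps:
    - [0,0,0,13,3,0,0]
    - [0,0,0,0,0,0,0]
    - [0,0,0,0,0,0,0]
    - [0,0,0,0,0,0,0]
    - [0,0,0,0,0,0,0]
    - [0,0,0,0,0,0,0]
    - [0,0,0,0,0,0,0]
    - [0,0,0,0,0,0,0]

```text
time_s: 22.85
ee_pos: [573.4, 45.1, 140.7]
ee_rot: [180.0, 0.0, 100.7]
force: [-0.5, 0.8, -1.9]
gripper_width: 19.1
gripper_force: 35.0
```

```bash
python3 look.py l4; python3 -c "
from h import *
print(state()['ee_pos']);go(573.7,45.2,100.1)"
```

```text
[573.39469865  45.22188656 140.63178123]
tool shift [-0.1  0.3 40.5]
```

View pics/l4.png

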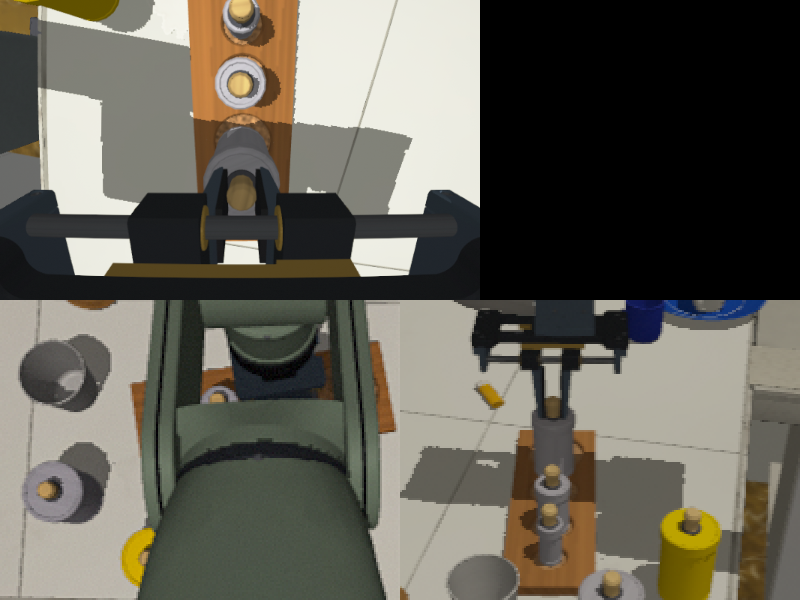

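The large canister is centred over its recess; can and recess are both at x≈242 in the wrist view. I'm lowering it.

>>> step_arm:
  steps:
    - [0,0,0,0,0,13,0]
    - [0,0,0,0,0,10,0]
    - [0,0,0,0,0,7,0]
    - [0,0,0,0,0,5,0]
    - [0,0,0,0,0,3,0]
    - [0,0,0,0,0,1.5,0]
    - [0,0,0,0,0,0,0]
    - [0,0,0,0,0,0,0]

```text
time_s: 24.0
ee_pos: [573.6, 45.2, 101.4]
ee_rot: [180.0, 0.0, 100.7]
force: [-0.0, -0.7, -2.5]
gripper_width: 19.0
gripper_force: 35.0
```

>>> step_arm:
  steps:
    - [0,0,0,0,0,0.7,0]
    - [0,0,0,0,0,0,0]
    - [0,0,0,0,0,0,0]
    - [0,0,0,0,0,0,0]
    - [0,0,0,0,0,0,0]
    - [0,0,0,0,0,0,0]
    - [0,0,0,0,0,0,0]
    - [0,0,0,0,0,0,0]

```text
time_s: 25.0
ee_pos: [573.4, 45.1, 100.4]
ee_rot: [180.0, 0.0, 100.7]
force: [0.6, 0.1, -3.5]
gripper_width: 18.9
gripper_force: 35.0
```

>>> step_arm:
  steps:
    - [0,0,0,0,0,0.5,0]
    - [0,0,0,0,0,0,0]
    - [0,0,0,0,0,0,0.45]
    - [0,0,0,0,0,0,0.45]
    - [0,0,0,0,0,0,0.45]
    - [0,0,0,0,0,0,0.45]
    - [0,0,0,0,0,-15,0.45]
    - [0,0,0,0,0,-40,0.45]

```text
time_s: 26.0
ee_pos: [572.2, 45.1, 154.6]
ee_rot: [-179.8, -0.0, 100.7]
force: [0.5, -0.3, -0.4]
gripper_width: 41.1
gripper_force: 0.0
```

>>> step_arm:
  steps:
    - [0,0,0,0,0,-50,0.45]
    - [0,0,0,45,-12,0,0.45]
    - [0,0,0,50,-13,0,0.45]
    - [0,0,0,50,-13,0,0.45]
    - [0,0,0,50,-13,0,0.45]
    - [0,0,0,35,-12,0,0.45]
    - [0,0,0,0,0,0,0.45]
    - [0,0,0,0,0,0,0.45]

```text
time_s: 27.0
ee_pos: [469.1, 259.2, 205.6]
ee_rot: [179.9, 0.0, 100.7]
force: [0.7, -0.0, 0.2]
gripper_width: 41.2
gripper_force: 0.0
```

```bash
python3 look.py l5; python3 -c "
from h import *
f=wrist(); print(state()['ee_pos'],proj(f,[(454,294,126)]))
go(454,294,105)"
```

```text
[469.29767713 258.58190367 205.05266947] [[309.04810018 156.05599064]]
tool shift [ 37.7  -8.5 100. ]
```

View pics/l5.png

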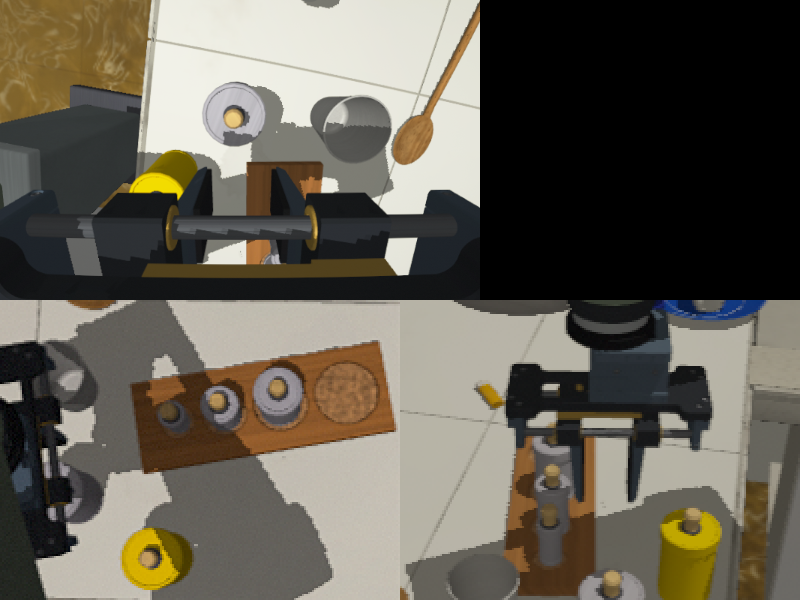

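Large is seated, top crop (278,395). The biggest's knob is at full-scale wrist (311,159), predicted (309,156), and the tumbler is well clear. I'm descending.

>>> step_arm:
  steps:
    - [0,0,0,19,-4,0,0.5]
    - [0,0,0,18,-4,0,0.5]
    - [0,0,0,0,0,32,0.5]
    - [0,0,0,0,0,30,0.5]
    - [0,0,0,0,0,20,0.5]
    - [0,0,0,0,0,12,0.5]
    - [0,0,0,0,0,6,0.5]
    - [0,0,0,0,0,0,0.5]

```text
time_s: 28.2
ee_pos: [454.0, 294.6, 105.0]
ee_rot: [180.0, -0.0, 100.7]
force: [-0.8, 0.3, -0.3]
gripper_width: 45.4
gripper_force: 0.0
```

>>> step_arm:
  steps:
    - [0,0,0,0,0,0,0]
    - [0,0,0,0,0,0,0]
    - [0,0,0,0,0,0,0]
    - [0,0,0,0,0,0,0]
    - [0,0,0,0,0,0,0]
    - [0,0,0,0,0,0,0]
    - [0,0,0,0,0,0,0]
    - [0,0,0,0,0,0,0]
  force: 45

```text
time_s: 29.2
ee_pos: [454.4, 294.5, 105.3]
ee_rot: [179.9, -0.0, 100.7]
force: [1.0, -1.5, 5.0]
gripper_width: 18.6
gripper_force: 45.0
```

>>> step_arm:
  steps:
    - [0,0,0,0,0,-15,0]
    - [0,0,0,0,0,-35,0]
    - [0,0,0,0,0,-40,0]
    - [0,0,0,0,0,-40,0]
    - [0,0,0,0,0,-20,0]
    - [0,0,0,-35,7,0,0]
    - [0,0,0,-45,9,0,0]
    - [0,0,0,-45,9,0,0]

```text
time_s: 30.2
ee_pos: [501.2, 175.0, 254.8]
ee_rot: [-179.9, 0.0, 100.8]
force: [0.4, 0.2, -2.2]
gripper_width: 18.3
gripper_force: 45.0
```

>>> step_arm:
  steps:
    - [0,0,0,-45,9,0,0]
    - [0,0,0,-45,9,0,0]
    - [0,0,0,-45,9,0,0]
    - [0,0,0,-45,9,0,0]
    - [0,0,0,-30,7,0,0]
    - [0,0,0,-14,3,0,0]
    - [0,0,0,0,0,0,0]
    - [0,0,0,0,0,0,0]

```text
time_s: 31.2
ee_pos: [588.0, -34.2, 254.9]
ee_rot: [-180.0, -0.1, 100.8]
force: [-0.0, 0.2, -1.6]
gripper_width: 19.0
gripper_force: 45.0
```

>>> step_arm:
  steps:
    - [0,0,0,0,0,30,0]
    - [0,0,0,0,0,35,0]
    - [0,0,0,0,0,30,0]
    - [0,0,0,0,0,15,0]
    - [0,0,0,0,0,0,0]
    - [0,0,0,0,0,0,0]
    - [0,0,0,0,0,0,0]
    - [0,0,0,0,0,0,0]

```text
time_s: 32.2
ee_pos: [589.0, -35.5, 145.7]
ee_rot: [179.9, 0.0, 100.7]
force: [-0.2, 0.5, -2.0]
gripper_width: 18.9
gripper_force: 45.0
```

```bash
python3 look.py l6; python3 -c "
from h import *
print(state()['ee_pos']);go(589,-35.3,114.3)"
```

```text
[588.74312073 -35.46287565 145.23468041]
tool shift [ 0.1  0.3 30.9]
```

View pics/l6.png

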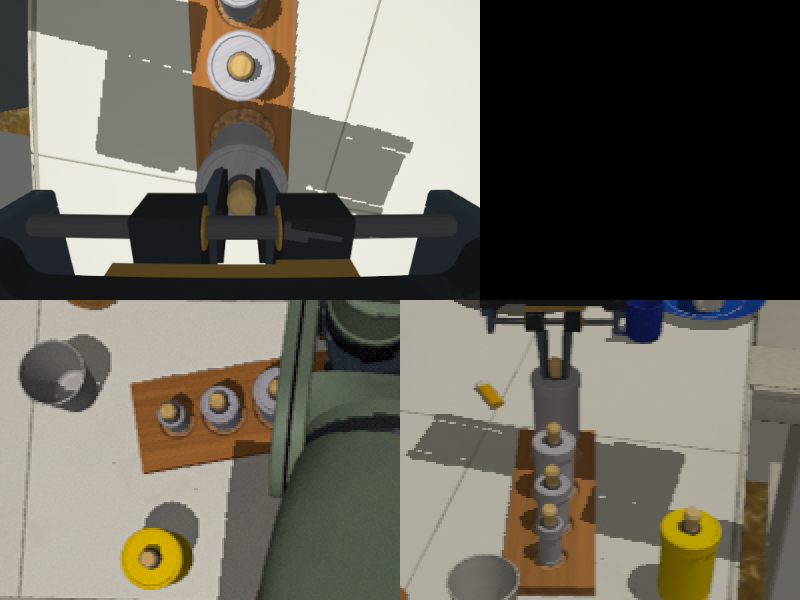

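The biggest is centred over the widest recess, both at wrist x≈242. I'm lowering it.

>>> step_arm:
  steps:
    - [0,0,0,0,0,10,0]
    - [0,0,0,0,0,8,0]
    - [0,0,0,0,0,5,0]
    - [0,0,0,0,0,4,0]
    - [0,0,0,0,0,2,0]
    - [0,0,0,0,0,1,0]
    - [0,0,0,0,0,0,0]
    - [0,0,0,0,0,0,0]

```text
time_s: 33.35
ee_pos: [588.8, -35.4, 115.2]
ee_rot: [180.0, 0.0, 100.7]
force: [0.9, 0.7, -2.7]
gripper_width: 19.1
gripper_force: 45.0
```

>>> step_arm:
  steps:
    - [0,0,0,0,0,0.7,0]
    - [0,0,0,0,0,0.5,0]
    - [0,0,0,0,0,0,0]
    - [0,0,0,0,0,0,0]
    - [0,0,0,0,0,0,0]
    - [0,0,0,0,0,0,0]
    - [0,0,0,0,0,0,0]
    - [0,0,0,0,0,0,0]

```text
time_s: 34.35
ee_pos: [588.9, -35.4, 114.2]
ee_rot: [180.0, 0.0, 100.7]
force: [-1.2, -0.2, 5.1]
gripper_width: 19.0
gripper_force: 45.0
```

Contact. Now I'll release and rise, then back away toward −y for a clear view.

>>> step_arm:
  steps:
    - [0,0,0,0,0,0,0.45]
    - [0,0,0,0,0,0,0.45]
    - [0,0,0,0,0,0,0.45]
    - [0,0,0,0,0,0,0.45]
    - [0,0,0,0,0,-15,0.45]
    - [0,0,0,0,0,-45,0.45]
    - [0,0,0,0,0,-50,0.45]
    - [0,0,0,-50,-10,0,0.45]

```text
time_s: 35.35
ee_pos: [591.2, -84.9, 230.1]
ee_rot: [179.4, 0.2, 101.0]
force: [1.3, -1.5, 0.3]
gripper_width: 41.3
gripper_force: 0.0
```

>>> step_arm:
  steps:
    - [0,0,0,-50,-15,0,0.45]
    - [0,0,0,-50,-15,0,0.45]
    - [0,0,0,-50,-15,0,0.45]
    - [0,0,0,-50,-15,0,0.45]
    - [0,0,0,0,0,0,0.45]
    - [0,0,0,0,0,0,0.45]
    - [0,0,0,0,0,0,0.45]
    - [0,0,0,0,0,0,0.45]

```text
time_s: 36.35
ee_pos: [566.6, -292.9, 224.1]
ee_rot: [180.0, 0.0, 100.8]
force: [-0.4, -0.3, -0.4]
gripper_width: 41.1
gripper_force: 0.0
```

```bash
python3 look.py l7
```

```text
(no output)
```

View pics/l7.png

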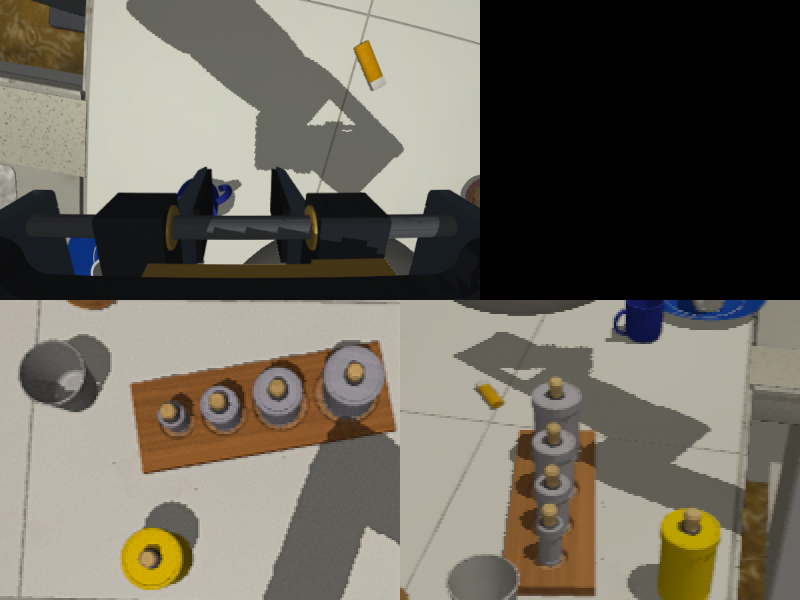

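All four stand upright in size order, at top crop (170,413), (218,403), (278,388) and (352,380). Each was lowered to its expected cork height. The tumbler has not moved from (55,373), and the arm is clear.

```bash
python3 -c "
from workcell import *
print(job_done())"
```

```text
the job is handed in; nothing more can be done
None
```

I stood all four canisters upright in their own recesses, smallest to biggest, left the tumbler where it was, and handed the job in at about 36 s; no verdict came back.

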